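Roll the brass shaft blank into the V-block and set it against the end stop

TASK

Roll the brass bar along the bench by its side, up the ramp of the blue V-block, so that it drops into the groove; then gently push its free end along the groove until its other end is right up against the steel end stop. Only push it with the fingers: do not lift or tip it, and leave the other things on the bench where they are.

Things in the scene. Friction and masses are not known exactly. Their poses are not given: they have to be found in the camera images.
- bar: smooth round brass bar, diameter 40 mm, length 120 mm, 0.28 to 0.56 kg, lying on the bench on the ramp side of the V-block. Origin at its very centre (20 mm above the bench at first). Its y axis runs along the bar, at first within 0.2 rad of the V-block's y; x and z turn as it rolls. Left alone it soon stops rolling.
- vblock: blue V-block fixed to the bench. Origin at bench level under the groove's bottom line; x: the way the bar rolls in; groove along y, from y = -55 (end stop) to +75 mm (open end). Groove bottom 4 mm high, sides of bright metal at 30 degrees; far side rises to 27 mm at x = 40, block ends at x = 50 mm. A bar at rest in it has its centre at x = 0, 27 mm above the bench.
- vblock_crest (a point): middle of the crest between ramp and groove, at V-block x = -19, y = 10 mm, 14 mm above the bench. The ramp is as long as the groove (130 mm) and rises evenly to the crest from its foot, level with the bench at V-block x = -82 mm. Beware: a tall beige machine (0.4 m high) fills the bench to the right of the block, where world x is over 0.56 and y under 0.08 m.
- vblock_stop (a point): steel end stop: upright plate across the -y end of the groove, 44 mm high, 10 mm thick, from V-block x = -20 to +40 mm. This point is on its face, at V-block x = 0, y = -55 mm, 27 mm above the bench; the bar's end face meets it there, the bar's centre then being at V-block y = +5 mm. Axes as the V-block's.
- flux_tin: bystander, to be left alone: flat cream round tin, 52 mm across, 22 mm high; origin at the centre of its underside
- bobbin_yellow: bystander, to be left alone: small copper-wire bobbin with yellow flanges, about 41 mm across, 30 mm high; origin at its underside
- fixture_block: bystander, to be left alone: small aluminium set-up block, 30 x 35 x 30 mm; origin at the centre of its underside
- oil_bottle: bystander, to be left alone: small yellow oil bottle with a red nozzle, 38 mm across, 94 mm high; origin at the centre of its underside
- wrench: bystander, to be left alone: steel open-ended wrench lying flat, 144 mm long; origin at its underside

How it is judged (in metres and radians):
On the way, in this order (a step that is already met when the one before it is completed fails the run):
1. the bar is rolling (turning at more than 0.3 rad/s for 0.3 s) before it reaches the groove (angular speed of bar above 0.3 rad/s and x of bar in the frame of vblock below -0.02 m), for 0.3 s.
2. the bar lies in the groove, along it (x of bar in the frame of vblock between -0.004 and 0.004 m and z of bar in the frame of vblock between 0.024 and 0.03 m and angle between the y axis of bar and the y axis of vblock, either way round below 0.05 rad), for 0.3 s.
At the end, for the whole second after the job is handed in: The bar rests in the groove (centre within 4 mm of the groove line and 24 to 30 mm above the bench, aligned within 0.05 rad), its end within 4 mm of the end stop, at rest (all of step 2 and y of bar in the frame of vblock between 0.002 and 0.009 m and linear speed of bar below 0.01 m/s and angular speed of bar below 0.2 rad/s); the robot touches nothing.
It fails at once if the bar is lifted (centre more than 42 mm above the bench, or more than 28 mm while still short of the ramp) (height (world z) of bar above 0.042 m or (height (world z) of bar above 0.028 m and x of bar in the frame of vblock below -0.085 m)).
It fails at once if the bar is tipped up by more than 0.35 rad (angle between bar's own y axis and vertical below 1.22 rad or angle between bar's own y axis and vertical above 1.92 rad).
It fails at once if the fingers push or squeeze the bar with more than 30 N (contact force between the fingers and bar above 30 N).
It fails at once if a bystander is moved by more than 15 mm (distance of any of flux_tin, bobbin_yellow, fixture_block, oil_bottle, wrench from where it was at the start of the episode above 0.015 m).
It also fails if it takes over 54 s, if anything falls off the work surface, if the arm or the gripper's body presses on something with over 40 N, if the wrist force passes 120 N, or if a joint passes its speed limit or range.

ROBOT

A 6-joint arm with a two-finger parallel gripper is mounted at the origin on a cart in front of the work surface, level with it; the furniture and walls round the work are solid. World frame = base frame: x ahead of the robot, y to its left, z up, the work surface at z = 0. Lengths are in mm, angles in rad, forces in N, time in s.
With the tool pointing down it reaches from about 300 to 875 mm from the base axis. Payload 6.4 kg.
Tool frame: the origin (TCP) lies at the very end of the fingers, on their centre line; the grasp point (between the pads) lies 19 mm behind it; z points along the fingers, y is the line along which they close (so a half turn about z gives the same grasp; the last joint's range is limited). The gripper opens to 88 mm and grips with 3 to 60 N. Pads are 18 mm wide; open, the fingers measure 123 mm over their backs; the gripper's body (75 mm by 187 mm) begins 45 mm behind the grasp point.
Start: joints at [-1.459, 0.181, 1.607, -0, 1.354, -0.206], TCP at [179.691, -546.216, 238.714] pointing down, gripper open.
Joint ranges: [-2.99, 2.99], [-0.89, 2.07], [0.3, 2.58], [-1.14, 4.28], [0, 2.63], [-3.12, 3.12]. Speed limits (rad/s): [2.57, 2.57, 3.01, 3.14, 3.14, 3.14].

INTERFACE

Orientations are given as a rotation vector (axis times angle).
In Python, from station import bot gives the robot as it stands. The module is installed in compiled form; this text tells all that it offers.
- The arm moves only by the shell command python3 -m creep 'ROWS' [OPENING] [FORCE]. ROWS is JSON, a list of rows, each a list of 2 entries, a list of its own where there are three numbers: the shift along the tool's x, y, z in units of 25 mm (1.0 is 25 mm), then the turn, a rotation vector about the tool's x, y, z in rad. A call has 1 to 12 rows; each row is the pose to reach, as a shift and turn from the pose commanded when the call began, along the tool's axes at that moment; what a row does not reach only later rows make up. A row lasts 1/12 s, in which the tool goes at most 41.7 mm and 7.16 degrees, less where a joint would pass 70% of its speed; a pose out of reach is approached as far as the arm can. A call with a gripper value outside its range is refused whole. OPENING is the closure, from 0 (fully open) to 1 (shut), set as the call begins (- or left out, the last holds). The fingers move at their own pace and stop on an object; FORCE is the grip in N (left out, the last holds). Time passes only in rows, so rows that repeat a pose let the fingers close. It gives the time, the measured TCP pose, the force, the opening and the grip force at its end, in the units of the state.
- bot.sense(): the state, without advancing time (a new reading comes with each control period).
- bot.grab_frame(name): name is "scene" or "top"; returns the picture (420x560x3 uint8, blue, green, red); there is no depth.
- bot.get_calibration(name): a dict with "camera_matrix" (3x3 intrinsics, pixels), "position" and "orientation" of the camera in the world. Camera axes: x right, y down, z forward; pixel columns grow to the right and rows downward; lengths in mm; the calibration is good to about 2 mm. A picture is of the moment at which its call begins. get_calibration takes no time and is no camera call.
- bot.finish_job(): hands the job in; it is judged then, once.
Trained networks look in the newest picture that a camera, given by its name, has taken for a name from the list of things; names that differ only in an ending like _2 or _b are one class to them, and where a whole thing is asked for, a point or a joint stands for the part that bears it (a point fixed in the world has none). Each returns a list of dicts, best first, with "conf" (0 to 1); they miss things now and then, are a little off and sometimes report something else, mostly with a low value. They report only what shows in the picture. A call takes as long as a camera call.
- bot.recognise(target, camera): "point" ([x, y, z] in mm, in the coordinates of the camera as it stood for that picture, good to about 4 mm: the middle of the surface that is visible of it).
- bot.regions_of(target, camera): "pixels" (420x560 bool, what is visible of it).
The state is a dict: "t": time; "q": joint angles; "qvel": joint speeds; "joint_efforts": joint torques, N m; "position": TCP position; "eef_rot": TCP orientation; "wrist_force": force on the tool from outside, world axes, zero at the start; "wrist_torque": the same for the moment, N m; "gripper_width": finger opening in mm; "finger_force": force on a finger pad.
Only numpy, scipy, OpenCV 4.12 (cv2) and the standard library are available. Lean on these libraries where they do the work, as an engineer would, in place of code of your own. Each camera call takes 0.05 s, during which the arm holds its last target. There are 200 camera calls.

## Working session

There is one attempt and no reset: what is moved stays moved. The work goes in short steps, Python scripts to look and compute and a shell command to move; the robot and the scene stay as the last step left them, time stands still between calls to the robot, and variables do not carry over. Pictures are saved under pics/ and viewed, at most 10 in all, crops included, and the job is handed in when it is done.

```bash
mkdir -p pics; cat > h.py <<'E'
import numpy as np, cv2
from scipy.spatial.transform import Rotation as R
from station import bot
def cal(c):
    k=bot.get_calibration(c); o=np.array(k["orientation"],float)
    M=o if o.shape==(3,3) else (R.from_rotvec(o).as_matrix() if o.size==3 else R.from_quat(o).as_matrix())
    return np.array(k["camera_matrix"]),np.array(k["position"]),M
def w(c,p): K,t,M=cal(c); return M@np.array(p)+t
def ray(c,u,v,z):
    K,t,M=cal(c); d=M@np.linalg.solve(K,[u,v,1]); return t+d*(z-t[2])/d[2]
def proj(c,P): K,t,M=cal(c); q=K@(M.T@(np.array(P)-t)); return q[:2]/q[2]
E
python3 - <<'E'
from h import *
np.set_printoptions(precision=3,suppress=True)
ims=[]
for c in ["scene","top"]:
    im=bot.grab_frame(c); cv2.imwrite(f"pics/{c}0.png",im); print(bot.get_calibration(c))
    for n in ["bar","vblock","vblock_crest","vblock_stop","flux_tin","bobbin_yellow","fixture_block","oil_bottle","wrench"]:
        r=bot.recognise(n,c); print(n,[(round(x["conf"],2),w(c,x["point"])) for x in r[:2]])
print(bot.sense())
E
```

```text
{'camera_matrix': array([[443.476,   0.   , 278.886],
       [  0.   , 443.476, 216.053],
       [  0.   ,   0.   ,   1.   ]]), 'position': array([ 287.681, -452.179,  826.564]), 'orientation': array([-2.453,  0.492, -0.168])}
bar [(0.89, array([469.83 , 228.632,  27.775]))]
vblock [(0.84, array([586.685, 207.552,   9.164]))]
vblock_crest [(0.82, array([583.979, 212.481,   8.669]))]
vblock_stop [(0.56, array([587.636, 217.59 ,   7.536]))]
flux_tin [(0.55, array([436.16 , 393.227,  20.87 ])), (0.2, array([583.397, 211.874,   9.705]))]
bobbin_yellow [(0.55, array([ 438.842, -139.528,   25.927]))]
fixture_block [(0.63, array([505.353, -61.904,  26.329]))]
oil_bottle [(0.58, array([434.396,  -9.929,  35.94 ])), (0.32, array([585.531, 219.295,   7.353]))]
wrench [(0.88, array([ 457.853, -229.425,    9.115]))]
{'camera_matrix': array([[505.846,   0.   , 280.919],
       [  0.   , 505.846, 215.996],
       [  0.   ,   0.   ,   1.   ]]), 'position': array([ 365.612,  114.348, 1196.831]), 'orientation': array([-2.17 ,  2.163, -0.18 ])}
bar [(0.73, array([472.745, 236.527,  39.858]))]
vblock [
[... 209 characters left out ...]
))]
bobbin_yellow [(0.68, array([ 436.052, -133.599,   30.432]))]
fixture_block [(0.62, array([498.844, -50.951,  28.442]))]
oil_bottle [(0.23, array([498.62 , -54.578,  33.978]))]
wrench [(0.7, array([ 462.207, -221.066,    9.878]))]
{'t': 1.0, 'q': array([-1.459,  0.181,  1.607, -0.   ,  1.354, -0.206]), 'qvel': array([ 0.   , -0.001, -0.001,  0.001, -0.   ,  0.001]), 'joint_efforts': array([  0.   , -43.384, -34.218,   0.07 ,   0.031,  -0.   ]), 'position': array([ 179.7  , -546.226,  238.724]), 'eef_rot': array([ 3.102,  0.497, -0.   ]), 'wrist_force': array([ 0.021, -0.396,  0.066]), 'wrist_torque': array([ 0.03 , -0.023,  0.009]), 'finger_force': 0.0, 'gripper_width': 88.3566000393846}
```

View pics/top0.png

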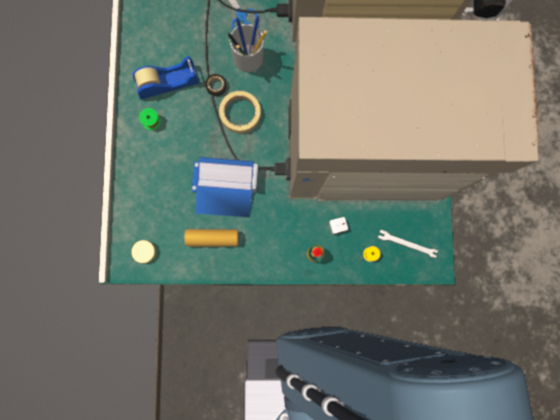

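View pics/scene0.png

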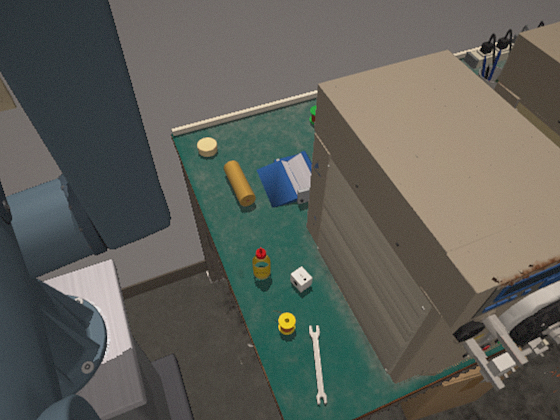

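The top view shows the bar at about (211,239), the blue ramp at (195–253, 185–215), and the groove and stop at (197–257, 163–188). In this view up is world +x and left is world +y. The tin is at (143,252) and the machine is right of column 290. Next I'll fit exact poses from the masks.

```bash
cat > fit.py <<'E'
from h import *
from scipy.optimize import minimize
V=[]
for y in(-55,75):
    V+=[[-82,y,0],[50,y,0],[-19,y,14],[40,y,27],[50,y,27]]
for y in(-65,-55):
    V+=[[x,y,z] for x in(-20,40) for z in(0,44)]
V=np.array(V,float)
a=np.linspace(0,2*np.pi,24)
B=np.array([[20*np.cos(t),y,20*np.sin(t)] for y in(-60,60) for t in a])
def sil(c,P,s=4):
    K,t,M=cal(c); q=(P-t)@M@K.T; q=q[:,:2]/q[:,2:]
    m=np.zeros((420*s,560*s),np.uint8); h=cv2.convexHull(q.astype(np.float32))
    cv2.fillConvexPoly(m,np.round(h*s*16+8*s).astype(int),1,cv2.LINE_8,4); return cv2.resize(m.astype(np.float32),(560,420),interpolation=cv2.INTER_AREA),h
def place(P,p,z): return P@R.from_euler('z',p[2]).as_matrix().T+[p[0],p[1],z]
def fit(P,z,masks,p0):
    def f(p): return sum(np.abs(sil(c,place(P,[p[0],p[1],p[2]/100],z))[0]-m).sum() for c,m in masks.items())
    r=minimize(f,[p0[0],p0[1],p0[2]*100],method="Nelder-Mead",options=dict(initial_simplex=np.array([p0[0],p0[1],p0[2]*100])+np.array([[0,0,0],[10,0,0],[0,10,0],[0,0,10]]),maxiter=150)); return np.array([r.x[0],r.x[1],r.x[2]/100]),r.fun
def mask(n,c):
    r=bot.regions_of(n,c); return r[0]["pixels"].astype(np.float32) if r else None
E
python3 - <<'E'
from fit import *
ms={}
for n in("bar","vblock"): ms[n]={c:mask(n,c) for c in("scene","top")}
res={}
for n,P,z,p0 in(("bar",B,20,(471,230,0)),("vblock",V,0,(605,207,-.05))):
    for k in(["top"],["scene"],["scene","top"]):
        r=fit(P,z,{c:ms[n][c] for c in k if ms[n][c] is not None},p0); print(n,k,r,[ms[n][c].sum() for c in k]); 
    res[n]=fit(P,z,{"top":ms[n]["top"]},p0)[0]
im=cv2.imread("pics/top0.png"); im=cv2.resize(im[140:270,120:280],None,fx=5,fy=5,interpolation=cv2.INTER_CUBIC)
for n,P,z in(("bar",B,20),("vblock",V,0)):
    q=np.array([proj("top",x) for x in place(P,res[n],z)]); q=(q-[120,140]+.5)*5
    for u in q: cv2.circle(im,tuple(int(i) for i in u),2,(0,0,255),-1)
cv2.imwrite("pics/t1.png",im[:600,:800])
E
```

```text
bar ['top'] (array([4.75345738e+02, 2.39122432e+02, 4.79671417e-03]), np.float64(67.75)) [np.float32(854.0)]
bar ['scene'] (array([ 4.72700508e+02,  2.42359238e+02, -1.75774662e-02]), np.float64(74.8125)) [np.float32(712.0)]
bar ['scene', 'top'] (array([4.74636503e+02, 2.38785753e+02, 3.55620915e-03]), np.float64(171.75)) [np.float32(712.0), np.float32(854.0)]
vblock ['top'] (array([ 6.11958422e+02,  2.05598548e+02, -7.44510692e-02]), np.float64(358.6875)) [np.float32(3225.0)]
vblock ['scene'] (array([ 6.04861414e+02,  2.05585310e+02, -1.44547902e-01]), np.float64(430.9375)) [np.float32(2193.0)]
vblock ['scene', 'top'] (array([ 6.09014715e+02,  2.05881664e+02, -6.78726381e-02]), np.float64(809.8125)) [np.float32(2193.0), np.float32(3225.0)]
```

View pics/t1.png

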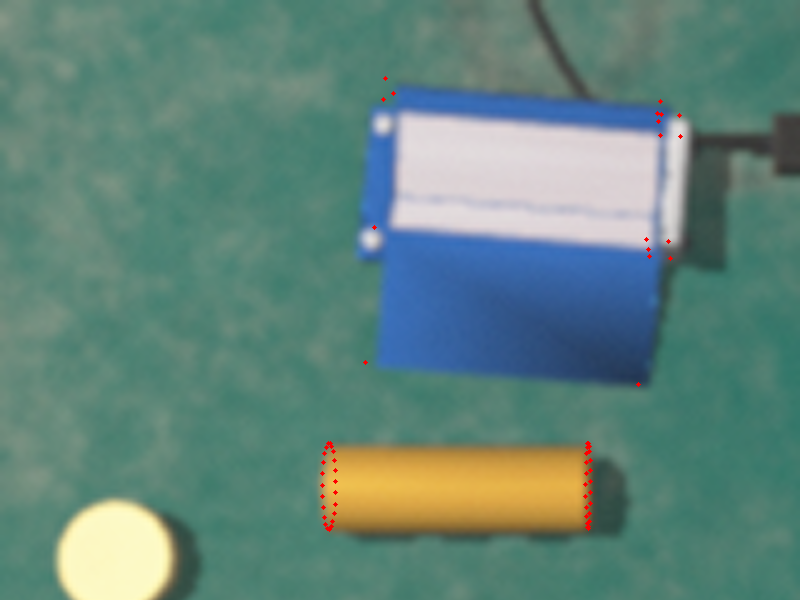

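The crop shows a screw flange at the block's +y end that is missing from my model, at (372,120)–(370,240). I'll refit with the corners I picked in the crop: foot (378,367) and (645,384), crest (387,232) and (655,247), far side top (400,112) and (662,130).

```bash
python3 - <<'E'
from fit import *
from scipy.optimize import least_squares
pts=[((378,367),(-82,75,0)),((645,384),(-82,-55,0)),((387,232),(-19,75,14)),((655,247),(-19,-55,14)),((400,112),(40,75,27)),((662,130),(40,-55,27))]
U=np.array([p[0] for p in pts])/5-.5+[120,140]; M=np.array([p[1] for p in pts],float)
f=lambda p:(np.array([proj("top",x) for x in place(M,[p[0],p[1],p[2]/100],0)])-U).ravel()
r=least_squares(f,[605,205,-5]); print(r.x,r.fun.round(1))
p=[r.x[0],r.x[1],r.x[2]/100]
b=[(330,445),(590,447),(330,530),(590,532)]
for u in b: print(ray("top",u[0]/5-.5+120,u[1]/5-.5+140,20))
# scene check
im=cv2.imread("pics/scene0.png")[120:230,200:340]; im=cv2.resize(im,None,fx=5,fy=5,interpolation=cv2.INTER_CUBIC)
for P,q,z in((M,p,0),(B,(475,238,.0),20)):
    for x in place(P,q,z):
        u=(proj("scene",x)-[200,120]+.5)*5; cv2.circle(im,tuple(int(i) for i in u),2,(0,0,255),-1)
cv2.imwrite("pics/s1.png",im)
E
```

```text
[610.02276829 201.26383876  -6.57405077] [-0.3  0.3  0.9  0.8 -0.6  0.2  0.7  1.1 -1.7 -1.4  1.  -1. ]
[494.26688034 299.29091788  20.        ]
[493.88233366 178.54686385  20.        ]
[454.66430256 298.25193001  20.        ]
[454.15667971 178.04733832  20.        ]
```

View pics/s1.png

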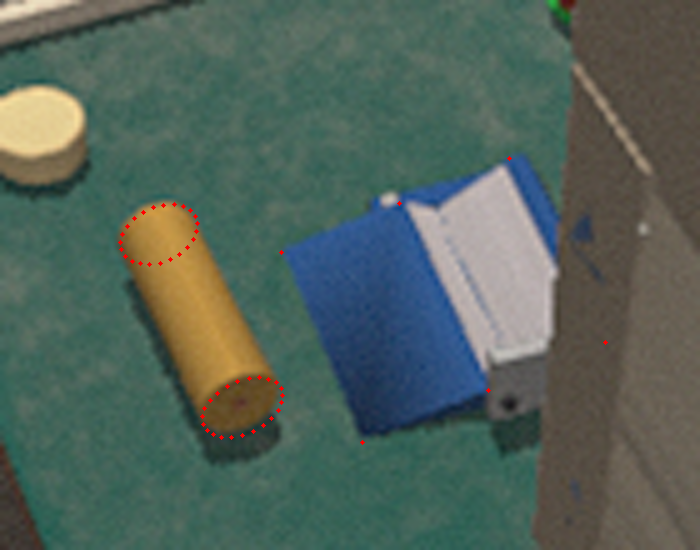

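Block fit: (609, 201), yaw −0.066. Bar: (474, 238), yaw about 0, which is block x ≈ −137, y ≈ 28. I'll swing over in two calls, with the fingers parallel to the block and partly closed.

```bash
python3 -m creep '[[[0.8,-1.1,0],[0,0,0.03]],[[1.6,-2.2,0],[0,0,0.06]],[[2.4,-3.4,0],[0,0,0.1]],[[3.2,-4.5,0],[0,0,0.13]],[[4,-5.6,0],[0,0,0.16]],[[4.8,-6.8,0],[0,0,0.2]],[[5.6,-7.9,0],[0,0,0.23]],[[6.4,-9,0],[0,0,0.26]],[[7.2,-10.1,0],[0,0,0.3]],[[8,-11.3,0],[0,0,0.33]],[[8.8,-12.4,0],[0,0,0.36]],[[9.5,-13.5,0],[0,0,0.384]]]' 0.35 10
cat > go.py <<'E'
import sys
from h import *
# args: world yaw of tool x, block target x,y,z -> shift units, turn
V0=np.array([609,201.]);TH=-0.066
s=bot.sense(); T=R.from_rotvec(s["eef_rot"]); p=np.array(s["position"])
C=R.from_euler('z',TH).as_matrix()
print("t",s["t"],"pos",p.round(1),"block",(C.T@(p-[*V0,0])).round(1),"w",round(s["gripper_width"],1),"F",np.round(s["wrist_force"],1))
if len(sys.argv)>1:
    bx,by,bz=map(float,sys.argv[1:4]); yaw=TH+(float(sys.argv[4]) if len(sys.argv)>4 else 0)
    g=C@[bx,by,bz]+[*V0,0]
    W=R.from_matrix(np.array([[np.cos(yaw),np.sin(yaw),0],[np.sin(yaw),-np.cos(yaw),0],[0,0,-1]]))
    print("shift",(T.inv().apply(g-p)/25).round(2),"turn",(T.inv()*W).as_rotvec().round(3))
E
python3 go.py -190 28 120
```

```text
t: 2.2
position: [300.1, -149.8, 239.0]
eef_rot: [3.139, -0.107, 0.002]
wrist_force: [1.1, 0.2, -1.0]
gripper_width: 57.1
finger_force: 0.0
t 2.2 pos [ 300.1 -149.8  239. ] block [-285.1 -370.5  239. ] w 57.1 F [ 1.1  0.2 -1. ]
shift [  3.77 -15.95   4.75] turn [ 0.001 -0.001 -0.002]
```

```bash
python3 -m creep '[[[0.3,-1.3,0.4],[0,0,0]],[[0.6,-2.6,0.8],[0,0,0]],[[0.9,-4,1.2],[0,0,0]],[[1.3,-5.3,1.6],[0,0,0]],[[1.6,-6.7,2],[0,0,0]],[[1.9,-8,2.4],[0,0,0]],[[2.2,-9.3,2.8],[0,0,0]],[[2.5,-10.7,3.2],[0,0,0]],[[2.8,-12,3.6],[0,0,0]],[[3.1,-13.3,4],[0,0,0]],[[3.4,-14.6,4.4],[0,0,0]],[[3.77,-15.95,4.75],[0,0,0]]]' && python3 go.py -190 28 12
```

```text
t: 3.2
position: [420.1, 242.1, 119.2]
eef_rot: [3.14, -0.103, -0.0]
wrist_force: [0.4, -1.0, 0.4]
gripper_width: 57.4
finger_force: 0.0
t 3.2 pos [420.1 242.1 119.2] block [-191.2   28.5  119.2] w 57.4 F [ 0.4 -1.   0.4]
shift [0.05 0.02 4.29] turn [0. 0. 0.]
```

```bash
python3 -m creep '[[[0,0,0.6],[0,0,0]],[[0,0,1.2],[0,0,0]],[[0,0,1.8],[0,0,0]],[[0,0,2.4],[0,0,0]],[[0,0,3],[0,0,0]],[[0,0,3.5],[0,0,0]],[[0,0,3.9],[0,0,0]],[[0,0,4.2],[0,0,0]],[[0,0,4.28],[0,0,0]],[[0,0,4.28],[0,0,0]]]' && python3 - <<'E'
from h import *
im=bot.grab_frame("top")[130:270,110:290]; cv2.imwrite("pics/t2.png",cv2.resize(im,None,fx=4,fy=4,interpolation=cv2.INTER_CUBIC))
E
```

```text
t: 4.03
position: [420.1, 240.2, 12.6]
eef_rot: [3.14, -0.104, -0.001]
wrist_force: [-0.4, -0.4, -0.3]
gripper_width: 57.4
finger_force: 0.0
```

View pics/t2.png

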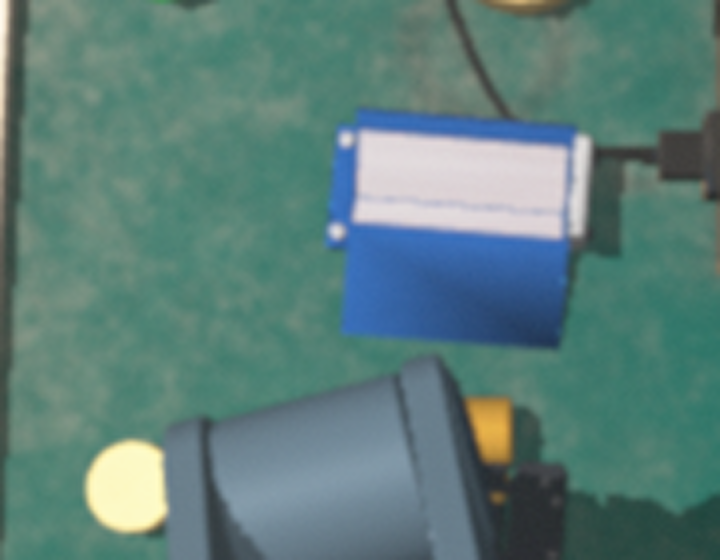

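The arm hides most of the bar, but its right end is still at the original position, around (512,430). I'll start a slow push.

```bash
python3 -m creep '[[[0.2,0,0],[0,0,0]],[[0.4,0,0],[0,0,0]],[[0.55,0,0],[0,0,0]],[[0.65,0,0],[0,0,0]],[[0.75,0,0],[0,0,0]],[[0.85,0,0],[0,0,0]],[[0.95,0,0],[0,0,0]],[[1.05,0,0],[0,0,0]],[[1.15,0,0],[0,0,0]],[[1.25,0,0],[0,0,0]],[[1.35,0,0],[0,0,0]],[[1.45,0,0],[0,0,0]]]'; python3 -m creep '[[[0.1,0,0],[0,0,0]],[[0.2,0,0],[0,0,0]],[[0.3,0,0],[0,0,0]],[[0.4,0,0],[0,0,0]],[[0.5,0,0],[0,0,0]],[[0.6,0,0],[0,0,0]],[[0.7,0,0],[0,0,0]],[[0.8,0,0],[0,0,0]],[[0.9,0,0],[0,0,0]],[[1,0,0],[0,0,0]],[[1.1,0,0],[0,0,0]],[[1.2,0,0],[0,0,0]]]'; python3 - <<'E'
from fit import *
import runpy; runpy.run_path("go.py")
im=bot.grab_frame("scene"); cv2.imwrite("pics/s2.png",cv2.resize(im[100:240,160:340],None,fx=4,fy=4,interpolation=cv2.INTER_CUBIC))
E
```

```text
t: 5.08
position: [456.6, 237.8, 12.9]
eef_rot: [3.14, -0.104, -0.0]
wrist_force: [-0.0, 0.6, 0.5]
gripper_width: 57.3
finger_force: 0.1
t: 6.08
position: [486.6, 235.9, 13.0]
eef_rot: [-3.14, 0.104, -0.0]
wrist_force: [-0.6, -0.3, 0.6]
gripper_width: 57.5
finger_force: 0.1
t 6.0833 pos [486.6 235.9  13. ] block [-124.4   26.7   13. ] w 57.5 F [-0.6 -0.3  0.6]
```

View pics/s2.png

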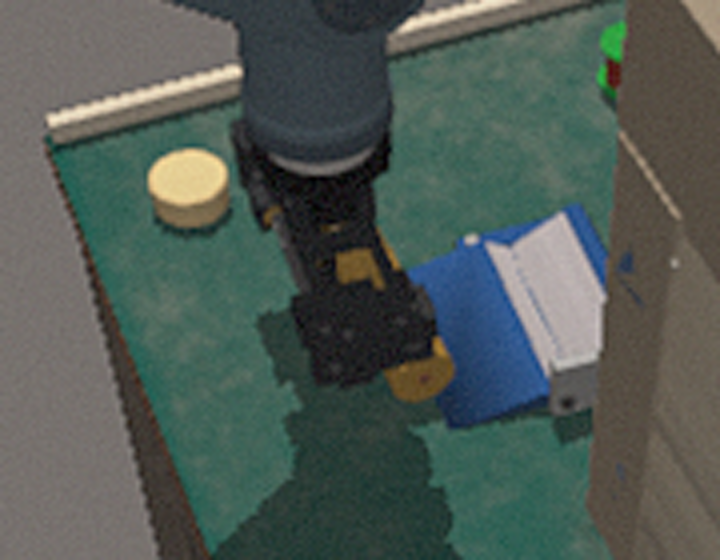

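The bar is parallel to the ramp foot and at the ramp: its end is at (425,375) in the crop and the foot's near corner is at (450,425). I'll push on up the ramp, raising the fingers as it climbs.

```bash
python3 -m creep '[[[0.1,0,0],[0,0,0]],[[0.2,0,0],[0,0,0]],[[0.3,0,0],[0,0,0]],[[0.4,0,0],[0,0,0]],[[0.5,0,-0.02],[0,0,0]],[[0.6,0,-0.04],[0,0,0]],[[0.7,0,-0.06],[0,0,0]],[[0.8,0,-0.08],[0,0,0]],[[0.9,0,-0.1],[0,0,0]],[[1,0,-0.12],[0,0,0]],[[1.1,0,-0.14],[0,0,0]],[[1.2,0,-0.16],[0,0,0]]]'; python3 -m creep '[[[0.1,0,-0.02],[0,0,0]],[[0.2,0,-0.03],[0,0,0]],[[0.3,0,-0.05],[0,0,0]],[[0.4,0,-0.06],[0,0,0]],[[0.5,0,-0.08],[0,0,0]],[[0.6,0,-0.09],[0,0,0]],[[0.7,0,-0.11],[0,0,0]],[[0.8,0,-0.12],[0,0,0]],[[0.9,0,-0.14],[0,0,0]],[[1,0,-0.16],[0,0,0]]]'; python3 go.py -50 28 21
```

```text
t: 7.13
position: [515.3, 233.8, 16.8]
eef_rot: [3.139, -0.104, -0.004]
wrist_force: [-5.4, -0.0, 4.2]
gripper_width: 57.1
finger_force: 2.9
t: 7.97
position: [540.3, 232.2, 20.8]
eef_rot: [3.139, -0.104, -0.004]
wrist_force: [-5.4, 0.6, 2.9]
gripper_width: 57.1
finger_force: 2.9
t 7.9667 pos [540.3 232.2  20.8] block [-70.6  26.6  20.8] w 57.1 F [-5.4  0.6  2.9]
shift [ 0.82 -0.06 -0.01] turn [ 0.     0.002 -0.   ]
```

```bash
python3 -m creep '[[[0.08,0,0],[0,0,0]],[[0.16,0,-0.02],[0,0,0]],[[0.24,0,-0.02],[0,0,0]],[[0.32,0,-0.03],[0,0,0]],[[0.4,0,-0.03],[0,0,0]],[[0.48,0,-0.04],[0,0,0]],[[0.56,0,-0.04],[0,0,0]],[[0.64,0,-0.05],[0,0,0]],[[0.72,0,-0.05],[0,0,0]],[[0.8,0,-0.06],[0,0,0]],[[0.86,0,-0.06],[0,0,0]],[[0.9,0,-0.06],[0,0,0]]]'; python3 - <<'E'
from fit import *
import runpy; runpy.run_path("go.py")
im=bot.grab_frame("scene"); cv2.imwrite("pics/s3.png",cv2.resize(im[100:240,160:340],None,fx=4,fy=4,interpolation=cv2.INTER_CUBIC))
E
```

```text
t: 8.97
position: [564.7, 230.6, 22.7]
eef_rot: [-3.14, 0.105, -0.002]
wrist_force: [0.3, 0.4, 0.0]
gripper_width: 57.4
finger_force: 0.0
t 8.9667 pos [564.7 230.6  22.7] block [-46.2  26.6  22.7] w 57.4 F [0.3 0.4 0. ]
```

View pics/s3.png

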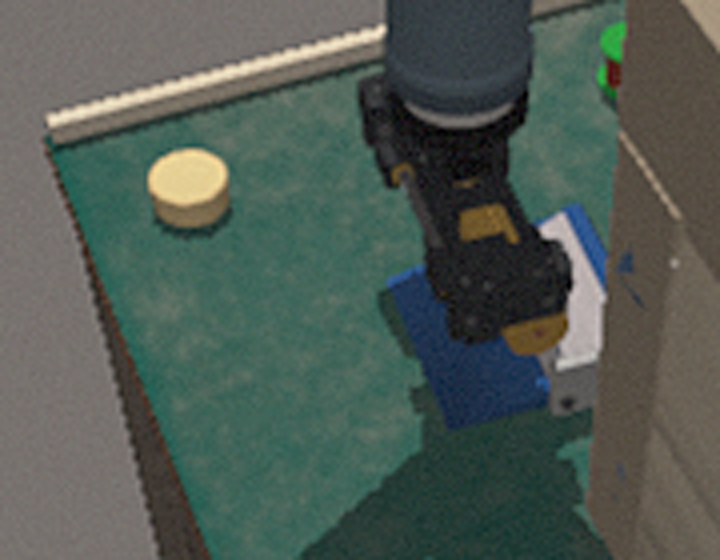

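Contact force is zero and the bar's end sits at (540,330) beside the stop, so it seems to have dropped in. I'll back off, lift, close the fingers and look.

```bash
python3 -m creep '[[[-0.4,0,0],[0,0,0]],[[-0.8,0,0],[0,0,0]],[[-1,0,-0.6],[0,0,0]],[[-1,0,-1.6],[0,0,0]],[[-1,-0.6,-2.6],[0,0,0]],[[-1,-1.8,-3.2],[0,0,0]],[[-1,-3,-3.2],[0,0,0]],[[-1,-4,-3.2],[0,0,0]],[[-1,-5,-3.2],[0,0,0]],[[-1,-5.6,-3.2],[0,0,0]],[[-1,-6,-3.2],[0,0,0]],[[-1,-6,-3.2],[0,0,0]]]' 1 10; python3 - <<'E'
from fit import *
import runpy; runpy.run_path("go.py")
a=bot.grab_frame("scene")[110:230,220:340]; b=bot.grab_frame("top")[140:240,160:280]
print([(w(c,r["point"]),r["conf"]) for c in("scene","top") for r in bot.recognise("bar",c)[:1]])
z=lambda i:cv2.resize(i,(400,480 if i is a else 333),interpolation=cv2.INTER_CUBIC)
o=np.zeros((480,800,3),np.uint8); o[:,:400]=z(a); o[:333,400:]=z(b); cv2.imwrite("pics/c4.png",o)
for c in("scene","top"):
    m=mask("bar",c)
    if m is not None: print(c,m.sum(),fit(B,27,{c:m},(610,230,-.066)))
E
```

```text
t: 10.02
position: [547.4, 383.7, 102.2]
eef_rot: [-3.14, 0.1, 0.001]
wrist_force: [0.5, 0.2, -0.5]
gripper_width: 0.1
finger_force: 0.0
t 10.0167 pos [547.4 383.7 102.2] block [-73.5 178.3 102.2] w 0.1 F [ 0.5  0.2 -0.5]
[(array([604.75086871, 223.40507154,  35.66925205]), 0.92), (array([606.5566561 , 232.81805683,  44.44909229]), 0.87)]
scene 743.0 (array([ 6.11373373e+02,  2.35246203e+02, -7.32039556e-02]), np.float64(33.6875))
top 825.0 (array([ 6.14184193e+02,  2.34255106e+02, -7.08412778e-02]), np.float64(91.4375))
```

View pics/c4.png

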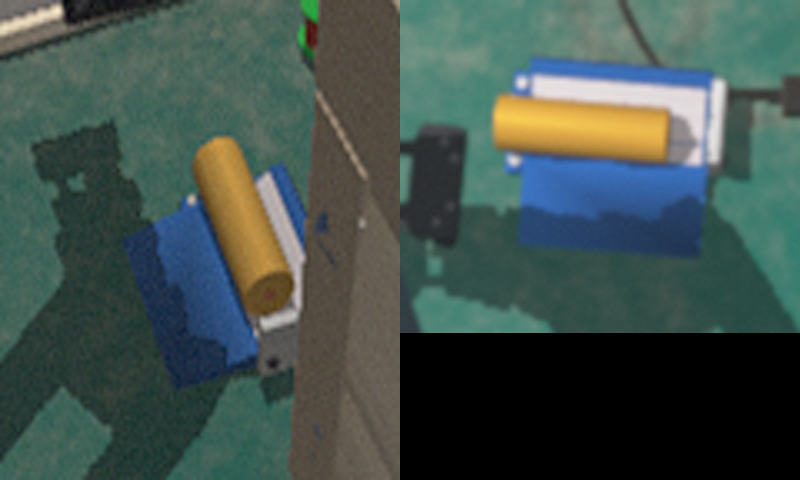

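The bar lies in the groove and aligned, with its centre at block y ≈ 33 and a gap of about 27 mm to the stop. I'll bring the closed fingers down beyond its free end.

```bash
python3 -m creep '[[[0.6,0.4,0],[0,0,0]],[[1.3,0.9,0],[0,0,0]],[[2,1.4,0],[0,0,0]],[[2.6,1.8,0.2],[0,0,0]],[[2.95,2.1,0.8],[0,0,0]],[[2.95,2.15,1.4],[0,0,0]],[[2.95,2.15,2],[0,0,0]],[[2.95,2.15,2.5],[0,0,0]],[[2.95,2.15,2.9],[0,0,0]],[[2.95,2.15,3.1],[0,0,0]],[[2.95,2.15,3.13],[0,0,0]]]'; python3 go.py 0 114 24
```

```text
t: 11.23
position: [617.0, 324.0, 22.1]
eef_rot: [3.139, -0.102, -0.005]
wrist_force: [-0.4, 0.7, 0.1]
gripper_width: 0.5
finger_force: 0.0
t 11.2333 pos [617.  324.   22.1] block [-1.000e-01  1.232e+02  2.210e+01] w 0.5 F [-0.4  0.7  0.1]
shift [ 0.    0.37 -0.08] turn [0.001 0.003 0.001]
```

Now push gently: 24 mm first, then check the force.

```bash
python3 -m creep '[[[0,0.08,-0.03],[0,0,0]],[[0,0.16,-0.05],[0,0,0]],[[0,0.24,-0.08],[0,0,0]],[[0,0.32,-0.08],[0,0,0]],[[0,0.4,-0.08],[0,0,0]],[[0,0.48,-0.08],[0,0,0]],[[0,0.56,-0.08],[0,0,0]],[[0,0.64,-0.08],[0,0,0]],[[0,0.72,-0.08],[0,0,0]],[[0,0.8,-0.08],[0,0,0]],[[0,0.88,-0.08],[0,0,0]],[[0,0.96,-0.08],[0,0,0]]]'; python3 -m creep '[[[0,0.06,0],[0,0,0]],[[0,0.12,0],[0,0,0]],[[0,0.18,0],[0,0,0]],[[0,0.24,0],[0,0,0]],[[0,0.28,0],[0,0,0]],[[0,0.32,0],[0,0,0]]]'; python3 - <<'E'
from fit import *
import runpy; runpy.run_path("go.py")
for c in("scene","top"):
    bot.grab_frame(c); m=mask("bar",c)
    if m is not None: print(c,m.sum(),fit(B,27,{c:m},(610,215,-.066)))
E
```

```text
t: 12.23
position: [617.3, 299.8, 26.6]
eef_rot: [-3.139, 0.104, -0.001]
wrist_force: [0.1, 4.0, 3.0]
gripper_width: 0.3
finger_force: 2.2
t: 12.73
position: [616.7, 291.6, 26.4]
eef_rot: [-3.14, 0.104, -0.001]
wrist_force: [0.1, 4.8, 5.0]
gripper_width: 0.6
finger_force: 2.4
t 12.7333 pos [616.7 291.6  26.4] block [ 1.8 90.9 26.4] w 0.6 F [0.1 4.8 5. ]
scene 590.0 (array([ 6.11536479e+02,  2.25482247e+02, -4.97941695e-02]), np.float64(207.9375))
top 359.0 (array([ 6.09771485e+02,  2.11943446e+02, -1.75537034e-02]), np.float64(553.1875))
```

```bash
python3 -m creep '[[[0,0.04,0],[0,0,0]],[[0,0.08,0],[0,0,0]],[[0,0.12,0],[0,0,0]],[[0,0.16,0],[0,0,0]],[[0,0.2,0],[0,0,0]]]';python3 -m creep '[[[0,0.03,0],[0,0,0]],[[0,0.06,0],[0,0,0]]]'; python3 - <<'E'
from fit import *
import runpy; runpy.run_path("go.py")
im=bot.grab_frame("scene")[130:210,250:330]; cv2.imwrite("pics/s5.png",cv2.resize(im,None,fx=6,fy=6,interpolation=cv2.INTER_CUBIC))
E
```

```text
t: 13.35
position: [616.2, 286.5, 26.2]
eef_rot: [3.14, -0.104, -0.0]
wrist_force: [-0.3, 4.1, 2.7]
gripper_width: 0.5
finger_force: 2.1
t: 13.52
position: [616.1, 285.0, 26.1]
eef_rot: [3.14, -0.104, -0.0]
wrist_force: [-0.7, 3.9, 2.7]
gripper_width: 0.3
finger_force: 2.1
t 13.5167 pos [616.1 285.   26.1] block [ 1.5 84.2 26.1] w 0.3 F [-0.7  3.9  2.7]
```

View pics/s5.png

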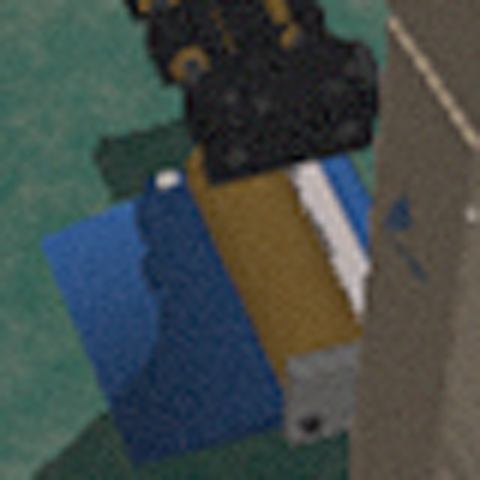

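The bar's end is almost behind the stop, near (320,345), and the force is steady at 4 N. I'll creep on until the force rises.

```bash
python3 -m creep '[[[0,0.03,0],[0,0,0]],[[0,0.06,0],[0,0,0]]]'|sed -n '2p;4p'; python3 -m creep '[[[0,0.02,0],[0,0,0]],[[0,0.04,0],[0,0,0]]]'|sed -n '2p;4p'
```

```text
position: [616.0, 283.6, 26.1]
wrist_force: [0.5, 3.3, 2.2]
position: [615.9, 282.6, 26.1]
wrist_force: [1.8, 5.9, 1.9]
```

```bash
python3 -m creep '[[[0,0.02,0],[0,0,0]],[[0,0.04,0],[0,0,0]]]'|sed -n '2p;4p'
```

```text
position: [615.9, 282.5, 26.2]
wrist_force: [1.3, 9.1, 1.3]
```

The tool has stalled and the force jumped to 9 N, so the bar is against the stop. I'll back off, lift and check.

```bash
python3 -m creep '[[[0,-0.2,0],[0,0,0]],[[0,-0.6,0],[0,0,0]],[[0,-1.2,0],[0,0,0]],[[0,-1.8,-0.4],[0,0,0]],[[0,-2.4,-1.4],[0,0,0]],[[0,-3,-2.6],[0,0,0]],[[0,-3.8,-3.6],[0,0,0]],[[0,-4.4,-4],[0,0,0]],[[0,-4.4,-4],[0,0,0]],[[0,-4.4,-4],[0,0,0]]]'|head -3; python3 - <<'E'
from fit import *
a=bot.grab_frame("scene")[110:230,220:340]; b=bot.grab_frame("top")[140:240,160:280]
z=lambda i:cv2.resize(i,(400,480 if i is a else 333),interpolation=cv2.INTER_CUBIC)
o=np.zeros((480,800,3),np.uint8); o[:,:400]=z(a); o[:333,400:]=z(b); cv2.imwrite("pics/c6.png",o)
for c in("scene","top"):
    m=mask("bar",c)
    if m is not None: print(c,m.sum(),fit(B,27,{c:m},(610,207,-.066)))
E
```

```text
t: 14.9
position: [623.0, 393.0, 127.0]
eef_rot: [-3.14, 0.1, -0.002]
scene 564.0 (array([ 6.10674010e+02,  2.30485978e+02, -7.66426220e-02]), np.float64(189.5))
top 900.0 (array([ 6.11240586e+02,  2.07071477e+02, -7.59786356e-02]), np.float64(64.25))
```

View pics/c6.png

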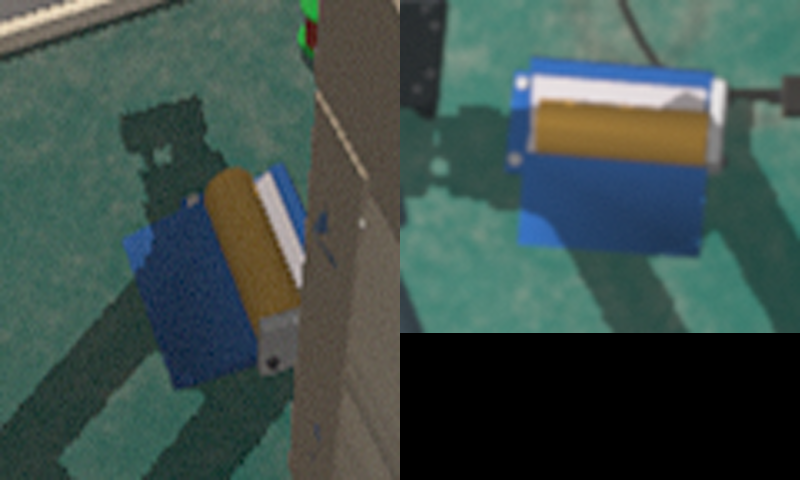

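The bar lies in the groove with its end flush against the stop at (708,140) in the top view, and the robot is clear. I'm handing it in.

```bash
python3 -c "
from station import bot
print(bot.finish_job())"
```

```text
the job is handed in; nothing more can be done
None
```

I rolled the bar up the ramp into the groove, pushed it against the end stop and handed the job in at about 15 s. In the last pictures it lies in the groove against the stop with the robot clear; no verdict came back, and I did not measure its rolling speed or recheck the other things on the bench.

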